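Seal the laundry tablet tub

ROBOT

A 6-joint arm with a two-finger parallel gripper is mounted at the origin on the work surface. World frame = base frame: x ahead of the robot, y to its left, z up, the work surface at z = 0. Lengths are in mm, angles in rad, forces in N, time in s.
With the tool pointing down it reaches from about 350 to 875 mm from the base axis. Payload 4.2 kg.
Tool frame: the origin (TCP) lies at the very end of the fingers, on their centre line; the grasp point (between the pads) lies 19 mm behind it; z points along the fingers, y is the line along which they close (so a half turn about z gives the same grasp; the last joint's range is limited). The gripper opens to 85 mm and grips with 20 to 120 N. Pads are 22 mm wide; open, the fingers measure 114 mm over their backs; the gripper's body (76 mm by 85 mm) begins 54 mm behind the grasp point. The pads swing forward as they close: fully open they stand 13 mm farther back than shut.
Start: joints at [-1.009, 0.385, 0.008, 0, -1.194, -0.259], TCP at [186.387, -596.539, 231.312] pointing down, gripper open.
Joint ranges: [-3.14, 3.14], [-1.21, 2.06], [-1.07, 1.41], [-3.16, 2.05], [-2.99, -0.16], [-3.1, 3.1]. Speed limits (rad/s): [2.79, 2.79, 3.14, 3.14, 3.14, 3.14].

INTERFACE

Orientations are given as a unit quaternion [x, y, z, w].
In Python, from bench import arm gives the robot as it stands. The module is installed in compiled form; this text tells all that it offers.
- The arm moves only by the tool drive_tool, never from a script. Its argument "targets" is a list of rows, each a list of 5 numbers: the closure, from -1 (fully open) to 1 (shut), then the shift along the tool's x, y, z in mm, then the turn about the tool's z in degrees. In form: [[grip, tx, ty, tz, roll], ...]. A call has 1 to 12 rows; each row is the pose to reach, as a shift and turn from the pose commanded when the call began, along the tool's axes at that moment; what a row does not reach only later rows make up. A row lasts 1/10 s, in which the tool goes at most 50 mm and 8.59 degrees, less where a joint would pass 70% of its speed; a pose out of reach is approached as far as the arm can. A call with a gripper value outside its range is refused whole. The fingers move at their own pace and stop on an object; the grip force is fixed at half the most. Time passes only in rows, so rows that repeat a pose let the fingers close. It gives the time, the measured TCP pose, the force, the opening and the grip force at its end, in the units of the state.
- arm.read_state(): the state, without advancing time (a new reading comes with each control period).
- arm.get_image(name): name is "scene" or "top" or "wrist"; returns the picture (480x640x3 uint8, blue, green, red); there is no depth.
- arm.camera_params(name): a dict with "fov_y" (degrees; the focal length in pixels is half the picture's height over the tangent of half this angle, whatever the lens; pixels are square), "cx", "cy" (the principal point, pixels), "rvec" (rotation vector, rad) and "tvec" (3), from world to camera coordinates, as OpenCV has them; the wrist camera has in their place "tool_from_camera" (4x4, takes a point from camera to tool coordinates, whose origin is the TCP and whose axes are the flange's). Camera axes: x right, y down, z forward; pixel columns grow to the right and rows downward; lengths in mm; the calibration is good to about 2 mm. A picture is of the moment at which its call begins: read the wrist's pose just before it. camera_params takes no time and is no camera call.
- arm.job_done(): hands the job in; it is judged then, once.
The state is a dict: "clock": time; "joints": joint angles; "joint_vel": joint speeds; "joint_efforts": joint torques, N m; "position": TCP position; "ee_rot": TCP orientation; "contact_force": force on the tool from outside, world axes, zero at the start; "wrist_torque": the same for the moment, N m; "gripper_width": finger opening in mm; "grasp_force": force on a finger pad.
Only numpy, scipy, OpenCV 4.12 (cv2) and the standard library are available. Lean on these libraries where they do the work, as an engineer would, in place of code of your own. Each camera call takes 0.05 s, during which the arm holds its last target. There are 200 camera calls.

TASK

Close the tub of laundry tablets airtight. First press the orange end of the vent rocker on its lid fully down to open the vent, then, with the vent open, press round the lid's edge, going back to any side that has come up again, until the lid is fully home all the way round; last, press the rocker's white end fully down to close the vent. Press firmly but never with more than 35 N on the lid, and do not disturb the bottle, the cup or the brush.

Things in the scene. Friction and masses are not known exactly. Their poses are not given: they have to be found in the camera images.
- tub: Round see-through tub of laundry tablets, 138 mm across, in a grey ring holder (170 mm across, 12 mm high) fixed to the counter: it cannot slide or tip. Origin: centre of the underside, on the counter; z up; x points to the orange vent end. The lid's skirt lands on a shoulder 94 mm up.
- lid: Stiff flat navy lid, 147 mm across, 18 mm thick, lying on the tub's neck but proud and crooked: its edge is about 2 to 12 mm too high. It can only sink and tilt, not slide, turn or lift off. Origin: centre of its top face; z out of the top. Fully home and level, its top is 112 mm above the tub's origin. More than 35 N on the lid or its vent is too hard.
- seal (a point): Centre of the tub's neck at the shoulder, 94 mm up. An orange seal band round the neck shows as far as the lid is proud. It grips the lid where it is left: about 18 N near the edge moves that side down and lifts the far side by up to a third as much; where home, the lid stops dead and force climbs steeply. In the middle it would take over 35 N.
- vent (a joint): Vent rocker: pale bar 64 mm long (along the lid's x), 22 wide, 6 thick; pivot over the lid's centre, 13 mm above its top, between two cheeks (14 mm long, 17 mm high, 32 mm over both). In rad: -0.22 white end fully down, vent closed; +0.22 orange end fully down, vent open. It stays where left; a raised end stands 23 mm above the lid; pressing takes 2 to 4 N.
- vent_orange (a point): On top of the rocker's orange-marked end, 25 mm from the pivot. Press here to open the vent.
- vent_white (a point): On top of the rocker's plain end, 25 mm from the pivot. Press here to close the vent.
- rim0 (a point): White dot 0 on the lid's top face, 62 mm from its centre, at 0 degrees (counter-clockwise from above) from the orange vent end. It is 112 mm above the tub's origin when home there.
- rim1 (a point): White dot 1 on the lid's top face, 62 mm from its centre, at 45 degrees (counter-clockwise from above) from the orange vent end. It is 112 mm above the tub's origin when home there.
- rim2 (a point): White dot 2 on the lid's top face, 62 mm from its centre, at 90 degrees (counter-clockwise from above) from the orange vent end. It is 112 mm above the tub's origin when home there.
- rim3 (a point): White dot 3 on the lid's top face, 62 mm from its centre, at 135 degrees (counter-clockwise from above) from the orange vent end. It is 112 mm above the tub's origin when home there.
- rim4 (a point): White dot 4 on the lid's top face, 62 mm from its centre, at 180 degrees (counter-clockwise from above) from the orange vent end. It is 112 mm above the tub's origin when home there.
- rim5 (a point): White dot 5 on the lid's top face, 62 mm from its centre, at 225 degrees (counter-clockwise from above) from the orange vent end. It is 112 mm above the tub's origin when home there.
- rim6 (a point): White dot 6 on the lid's top face, 62 mm from its centre, at 270 degrees (counter-clockwise from above) from the orange vent end. It is 112 mm above the tub's origin when home there.
- rim7 (a point): White dot 7 on the lid's top face, 62 mm from its centre, at 315 degrees (counter-clockwise from above) from the orange vent end. It is 112 mm above the tub's origin when home there.
- softener: Navy softener bottle, 72 mm across, 190 mm tall, standing; bystander. Origin: centre of the underside.
- dose_cup: Small blue open dosing cup, 54 mm across at the rim, 55 mm tall; bystander. Origin: centre of the underside.
- brush: Scrubbing brush lying on the counter, handle and head along its x; bystander. Origin: underside, mid-length.

How it is judged:
By the outcome, as a careful person would: the job done as asked, in the order asked, and still so for the second after the job is handed in, with the robot touching nothing.
It also fails if it takes over 54 s, if anything falls off the work surface, if the arm or the gripper's body presses on something with over 40 N, if the wrist force passes 120 N, or if a joint passes its speed limit or range.

## Working session

There is one attempt and no reset: what is moved stays moved. The work goes in short steps, Python scripts to look and compute and a tool call to move; the robot and the scene stay as the last step left them, time stands still between calls to the robot, and variables do not carry over. Pictures are saved under pics/ and viewed, at most 10 in all, crops included, and the job is handed in when it is done.

Besides the shell and the picture viewer there is one more tool, called after "Request:" as name(argument=value, ...), one argument or row to a line, values as JSON. drive_tool: Moves the arm, as the interface text tells. Its arguments: {"type":"object","properties":{"targets":{"type":"array","items":{"type":"array","items":{"type":"number"}}}},"required":["targets"]}

```bash
mkdir -p pics; python3 - <<'E'
from bench import arm
import cv2
s=arm.read_state();print(s)
for n in("scene","top"):
    cv2.imwrite(f"pics/{n}0.png",arm.get_image(n));print(n,arm.camera_params(n))
print(arm.camera_params("wrist"))
E
```

```text
{'clock': 0.0, 'joints': array([-1.00941200e+00,  3.85540562e-01,  6.58135004e-03, -5.19524759e-04,
       -1.19397527e+00, -2.58583580e-01]), 'joint_vel': array([ 5.94492794e-06,  1.42859230e-04,  9.16452370e-04, -1.87727610e-04,
       -1.51919004e-03,  1.34244540e-03]), 'joint_efforts': array([ 4.07535827e-04, -3.92290843e+01,  1.88398433e+01,  4.18594748e+00,
       -4.65996709e-03, -4.87036459e-06]), 'position': array([ 186.20226838, -595.98912956,  230.21078004]), 'ee_rot': array([-1.50727797e-01,  9.88574696e-01,  1.07671635e-03, -2.04702736e-04]), 'contact_force': array([-0.50029503, -0.43472246,  0.48172374]), 'wrist_torque': array([ 0.02365937, -0.02562463, -0.03035686]), 'grasp_force': 0.0, 'gripper_width': 85.71358914057845}
scene {'fov_y': 42.28698987304513, 'cx': 328.1782483072427, 'cy': 243.1492671682742, 'rvec': array([ 1.93137603,  1.36432834, -0.59345873]), 'tvec': array([-280.85047315, -271.88235368, 1641.55998982])}
top {'fov_y': 42.55397393979409, 'cx': 319.6880842839464, 'cy': 250.52864542855824, 'rvec': array([ 2.08521681, -2.14431206,  0.21943949]), 'tvec': array([  92.15231708,  590.4706795 , 1159.94953839])}
{'fov_y': 70.45728851265935, 'cx': 324.5812136055838, 'cy': 242.8645195317918, 'tool_from_camera': array([[ 1.28803258e-04, -9.50726168e-01, -3.10031831e-01,
         7.93619215e+01],
       [ 9.99999716e-01,  3.52621436e-04, -6.65877451e-04,
        -5.97390654e-01],
       [ 7.42390987e-04, -3.10031657e-01,  9.50725944e-01,
        -1.43567393e+02],
       [ 0.00000000e+00,  0.00000000e+00,  0.00000000e+00,
         1.00000000e+00]])}
```

View pics/scene0.png

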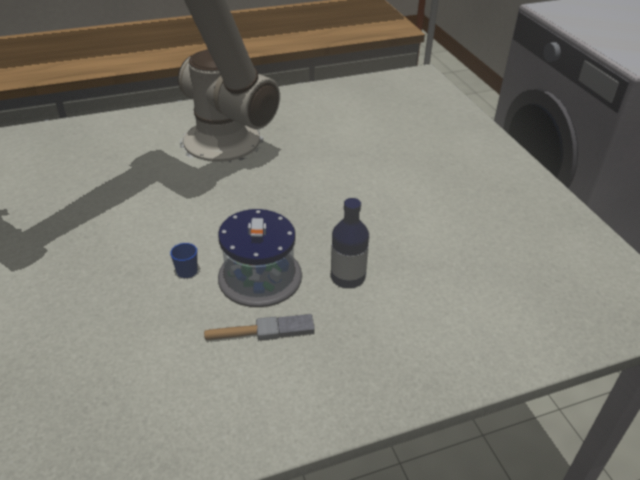

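View pics/top0.png

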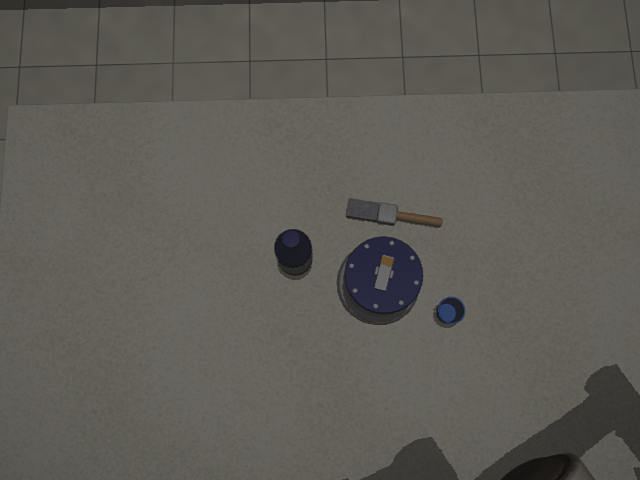

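The scene view shows the tub at about (258,240), with the bottle right, cup left and brush in front. In the top view the lid centre is about (383,275), with the orange end up at (387,261), the bottle at (293,250) and the cup at (450,311).

```bash
cat > h.py <<'E'
import numpy as np,cv2
from bench import arm
def cam(n):
    p=arm.camera_params(n);f=240/np.tan(np.radians(p['fov_y']/2))
    K=np.array([[f,0,p['cx']],[0,f,p['cy']],[0,0,1]]);return K,p['rvec'],p['tvec']
def ray(n,uv,z):
    K,r,t=cam(n);R=cv2.Rodrigues(r)[0];d=R.T@np.linalg.inv(K)@[uv[0],uv[1],1];c=-R.T@t
    return c+d*(z-c[2])/d[2]
def dots(im,c,rad):
    g=im.min(2).astype(float)
    b=cv2.morphologyEx(im.min(2),cv2.MORPH_TOPHAT,np.ones((9,9)))
    m=(b>40).astype(np.uint8);n,l,s,ce=cv2.connectedComponentsWithStats(m)
    o=[]
    for i in range(1,n):
        if np.hypot(*(ce[i]-c))<rad and s[i,4]<60:
            y,x=np.where(l==i);w=b[y,x];o.append((np.average(x,weights=w),np.average(y,weights=w),s[i,4]))
    return o
def proj(n,X):
    K,r,t=cam(n);return cv2.projectPoints(np.float64(X),r,t,K,None)[0][:,0]
E
python3 - <<'E'
from h import *
np.set_printoptions(precision=1,suppress=True)
t=cv2.imread('pics/top0.png');s=cv2.imread('pics/scene0.png')
print("top")
for d in dots(t,(383,275),45):print(np.array(d),ray('top',d[:2],118))
print("scene")
for d in dots(s,(258,235),45):print(np.array(d),ray('scene',d[:2],118))
print('bottle',ray('top',(291,238),190),'cup',ray('top',(451,311),55))
E
```

```text
top
[391.5 242.5  12. ] [592.6 -60.1 118. ]
[366.4 245.7  14. ] [587.7 -12.5 118. ]
[387.5 256.   10. ] [566.9 -51.3 118. ]
[411.8 257.3  12. ] [563.1 -96.8 118. ]
[351.2 265.3  12. ] [551.1  17.7 118. ]
[382.3 264.9   7. ] [550.1 -40.7 118. ]
[376.  270.3  13. ] [540.2 -28.3 118. ]
[391.6 273.4   7. ] [533.5 -57.4 118. ]
[415.7 281.9  11. ] [ 516.1 -101.4  118. ]
[375.  285.5   4. ] [511.4 -25.2 118. ]
[354.5 290.1  13. ] [503.9  13.3 118. ]
[383.1 289.    5. ] [504.5 -39.9 118. ]
[400.5 302.3  14. ] [478.9 -71.1 118. ]
[375.3 305.5  14. ] [474.2 -24.  118. ]
scene
[257.6 211.2  11. ] [468.6 -23.9 118. ]
[234.7 216.8   9. ] [471.6 -71.  118. ]
[279.8 218.   10. ] [503.1  11.5 118. ]
[249.1 225.2  14. ] [505.5 -50.8 118. ]
[264.4 225.5  10. ] [515.7 -23.3 118. ]
[223.6 231.   12. ] [ 507.1 -101.2  118. ]
[289.1 232.5  16. ] [550.9  15.5 118. ]
[255.8 234.1  34. ] [535.2 -45.6 118. ]
[232.  246.8  18. ] [556.2 -96.5 118. ]
[279.7 247.9  14. ] [587.4 -14.1 118. ]
[255.6 254.1  14. ] [589.8 -60.6 118. ]
[227.3 256.7   3. ] [ 580.  -110.9  118. ]
bottle [590.1 126.5 190. ] cup [ 466.4 -177.    55. ]
```

```bash
cat >> h.py <<'E'
from scipy.optimize import least_squares
from scipy.spatial.transform import Rotation as Ro
def model(p):
    a=np.arange(8)*np.pi/4;L=np.c_[62*np.cos(a),62*np.sin(a),0*a]
    return L@(Ro.from_euler('z',p[3])*Ro.from_euler('xy',p[4:6])).as_matrix().T+p[:3]
def match(det,P):
    det=np.array(det)[:,:2];D=np.hypot(*(P[:,None]-det[None]).transpose(2,0,1));j=D.argmin(1);ok=D.min(1)<5
    return det[j],ok
def fit(it,isc,p0=(533,-42,118,-.29,0,0),fix=False):
    p=np.array(p0,float);dt=dots(it,(383,275),45);ds=dots(isc,(258,235),45)
    for _ in range(3):
        M=[(n,)+match(d,proj(n,model(p))) for n,d in(('top',dt),('scene',ds))]
        def f(q):
            if fix:q=np.r_[p0[:2],q[2],p0[3],q[4:]]
            return np.concatenate([((proj(n,model(q))-d)[o]).ravel() for n,d,o in M]+[q[4:]*2])
        r=least_squares(f,p,loss='soft_l1',x_scale=[1,1,1,.01,.01,.01]);p=r.x
    return p,[int(o.sum()) for _,_,o in M],np.sqrt(np.mean(r.fun**2))
E
python3 - <<'E'
from h import *
np.set_printoptions(precision=3,suppress=True)
t=cv2.imread('pics/top0.png');s=cv2.imread('pics/scene0.png')
p,n,e=fit(t,s);print(p,n,e);print(model(p))
st=arm.read_state();R=Ro.from_quat(st['ee_rot']).as_matrix();print(R, st['position'])
print('tool vec to centre',R.T@(p[:3]-st['position']))
for n,im in(('top',t),('scene',s)):
  ds=dots(im,(383,275) if n=='top' else (258,235),45);d,o=match(ds,proj(n,model(p)));print(n,(d-proj(n,model(p))).round(1).tolist())
E
```

```text
[532.835 -42.298 120.686  -0.296  -0.055   0.009] [8, 8] 0.3259654660149746
[[ 592.128  -60.411  120.143]
 [ 587.531  -13.234  117.905]
 [ 550.893   16.917  117.297]
 [ 503.678   12.381  118.674]
 [ 473.543  -24.185  121.229]
 [ 478.14   -71.361  123.467]
 [ 514.777 -101.513  124.075]
 [ 561.993  -96.977  122.698]]
[[-0.955 -0.298 -0.001]
 [-0.298  0.955  0.002]
 [ 0.     0.002 -1.   ]] [ 186.227 -596.06   230.337]
tool vec to centre [-495.926  425.062  110.424]
top [[-0.3, -0.0], [-0.4, -0.1], [-0.4, -0.1], [-0.5, -0.0], [-0.3, -0.1], [-0.6, -0.0], [-0.6, -0.2], [-0.5, -0.1]]
scene [[-0.4, 0.1], [-0.5, 0.0], [-0.7, -0.1], [-0.5, 0.2], [-0.4, -0.2], [-0.4, 0.2], [-0.5, -0.1], [-0.3, -0.1]]
```

The fit is good: lid centre (533,-42), yaw −17°, and the rim stands 5–12 mm proud, highest at dots 5–6. I'll move above the orange end with the gripper shut and the tool aligned to the lid's axes.

Request:
drive_tool(
  targets=[
    [1, -521, 409, 20, 34.3],
    [1, -521, 409, 20, 34.3],
    [1, -521, 409, 20, 34.3],
    [1, -521, 409, 20, 34.3],
    [1, -521, 409, 20, 34.3],
    [1, -521, 409, 20, 34.3],
    [1, -521, 409, 20, 34.3],
    [1, -521, 409, 20, 34.3],
    [1, -521, 409, 20, 34.3],
    [1, -521, 409, 20, 34.3],
    [1, -521, 409, 20, 34.3],
    [1, -521, 409, 20, 34.3],
  ],
)

```text
clock: 1.3
position: [518.5, -112.6, 213.5]
ee_rot: [0.147, 0.989, -0.0, -0.0]
contact_force: [1.1, -1.0, 0.1]
gripper_width: -0.2
grasp_force: 0.0
```

Request:
drive_tool(
  targets=[
    [1, 0, 0, 0, 0],
  ],
)

```text
clock: 1.4
position: [520.6, -110.6, 212.8]
ee_rot: [0.144, 0.99, 0.0, 0.0]
contact_force: [-1.2, -0.3, -0.2]
gripper_width: -0.1
grasp_force: 0.0
```

Request:
drive_tool(
  targets=[
    [1, -22, 69, 20, 0],
    [1, -22, 69, 40, 0],
    [1, -22, 69, 40, 0],
    [1, -22, 69, 40, 0],
  ],
)

```text
clock: 1.8
position: [558.5, -55.2, 172.8]
ee_rot: [0.147, 0.989, -0.001, -0.001]
contact_force: [0.9, -0.7, -0.7]
gripper_width: 0.3
grasp_force: 0.0
```

```bash
python3 - <<'E'
from h import *
s=arm.read_state();print(s['position'],s['ee_rot'],s['contact_force'])
cv2.imwrite('pics/w1.png',arm.get_image('wrist'))
E
```

```text
[558.51823433 -55.17640973 172.82798403] [ 1.47032974e-01  9.89130710e-01 -5.34681754e-04 -1.20725250e-03] [ 0.85418546 -0.69105127 -0.68333014]
```

View pics/w1.png

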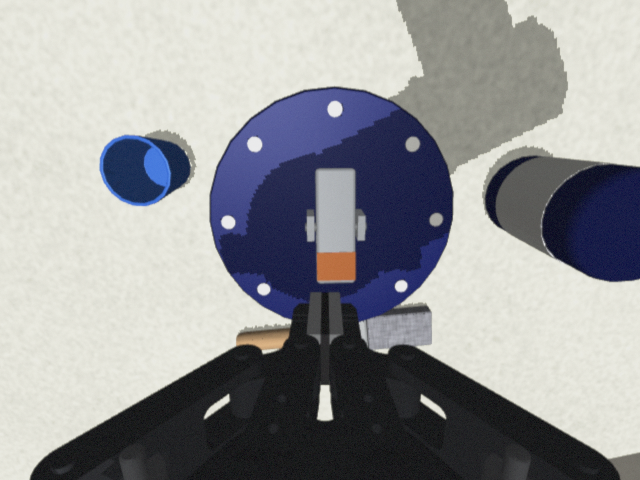

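The wrist view shows the rocker along the image column 336, its orange end at (336,267) and the fingertips just beyond it at (325,295). The tool is aligned. Descending.

Request:
drive_tool(
  targets=[
    [1, 0, 0, 20, 0],
    [1, 0, 0, 20, 0],
    [1, 0, 0, 20, 0],
  ],
)

```text
clock: 2.15
position: [559.0, -56.0, 154.7]
ee_rot: [0.148, 0.989, -0.0, 0.0]
contact_force: [0.0, -0.5, 0.0]
gripper_width: -0.0
grasp_force: 0.0
```

Request:
drive_tool(
  targets=[
    [1, 0, 5, 5, 0],
    [1, 0, 5, 10, 0],
    [1, 0, 5, 12, 0],
    [1, 0, 5, 14, 0],
  ],
)

```text
clock: 2.55
position: [560.6, -50.3, 139.7]
ee_rot: [0.147, 0.989, -0.0, 0.0]
contact_force: [0.3, 0.1, 1.7]
gripper_width: -0.2
grasp_force: 1.0
```

Request:
drive_tool(
  targets=[
    [1, 0, 0, 2, 0],
    [1, 0, 0, 4, 0],
  ],
)

```text
clock: 2.75
position: [561.2, -50.5, 136.1]
ee_rot: [0.147, 0.989, -0.0, 0.001]
contact_force: [0.3, -2.1, 2.3]
gripper_width: -0.3
grasp_force: 1.1
```

Request:
drive_tool(
  targets=[
    [1, 0, 0, 2, 0],
    [1, 0, 0, 3, 0],
  ],
)

```text
clock: 2.95
position: [561.3, -50.4, 133.0]
ee_rot: [0.147, 0.989, -0.0, 0.001]
contact_force: [1.2, -1.8, 1.2]
gripper_width: -0.0
grasp_force: 1.4
```

Request:
drive_tool(
  targets=[
    [1, 0, 0, 1, 0],
    [1, 0, 0, 2, 0],
  ],
)

```text
clock: 3.15
position: [561.1, -50.3, 130.9]
ee_rot: [0.147, 0.989, 0.0, 0.001]
contact_force: [1.7, -1.7, 2.7]
gripper_width: 0.1
grasp_force: 1.5
```

Request:
drive_tool(
  targets=[
    [1, 0, 0, 1, 0],
    [1, 0, 0, 1, 0],
  ],
)

```text
clock: 3.35
position: [560.8, -50.2, 129.7]
ee_rot: [0.147, 0.989, 0.0, 0.0]
contact_force: [2.5, -0.8, 2.3]
gripper_width: -0.3
grasp_force: 1.3
```

Request:
drive_tool(
  targets=[
    [1, 0, 0, 1, 0],
    [1, 0, 0, 1, 0],
  ],
)

```text
clock: 3.55
position: [560.9, -50.2, 129.3]
ee_rot: [0.147, 0.989, 0.0, 0.0]
contact_force: [1.4, -1.3, 4.7]
gripper_width: 0.2
grasp_force: 2.6
```

Request:
drive_tool(
  targets=[
    [1, 0, 0, 1, 0],
    [1, 0, 0, 1, 0],
  ],
)

```text
clock: 3.75
position: [560.9, -50.2, 129.1]
ee_rot: [0.147, 0.989, -0.0, 0.001]
contact_force: [0.5, -1.2, 8.3]
gripper_width: -0.2
grasp_force: 4.2
```

The vent is open (force rose against the stop). Now the rim, with the highest side, dot 6, first.

Request:
drive_tool(
  targets=[
    [1, 0, 0, -15, 0],
    [1, 29, -63, -15, 0],
    [1, 29, -63, -15, 0],
    [1, 29, -63, -5, 0],
    [1, 29, -63, 2, 0],
    [1, 29, -63, 5, 0],
    [1, 29, -63, 7, 0],
  ],
)

```text
clock: 4.45
position: [513.6, -101.9, 121.2]
ee_rot: [0.147, 0.989, -0.001, -0.002]
contact_force: [-5.2, -0.1, 13.5]
gripper_width: 0.1
grasp_force: 6.9
```

Request:
drive_tool(
  targets=[
    [1, 0, 0, 2, 0],
    [1, 0, 0, 2, 0],
  ],
)

```text
clock: 4.65
position: [513.6, -101.9, 119.4]
ee_rot: [0.147, 0.989, -0.001, -0.002]
contact_force: [-6.3, -0.2, 11.8]
gripper_width: 0.1
grasp_force: 5.5
```

Request:
drive_tool(
  targets=[
    [1, 0, 0, 2, 0],
    [1, 0, 0, 2, 0],
  ],
)

```text
clock: 4.85
position: [513.5, -101.9, 117.7]
ee_rot: [0.147, 0.989, -0.001, -0.002]
contact_force: [-6.4, -0.7, 13.4]
gripper_width: 0.0
grasp_force: 6.3
```

Request:
drive_tool(
  targets=[
    [1, 0, 0, 2, 0],
    [1, 0, 0, 4, 0],
    [1, 0, 0, 6, 0],
    [1, 0, 0, 6, 0],
  ],
)

```text
clock: 5.25
position: [513.7, -101.9, 112.1]
ee_rot: [0.146, 0.989, -0.001, -0.002]
contact_force: [-7.7, 0.8, 14.9]
gripper_width: 0.5
grasp_force: 7.5
```

Request:
drive_tool(
  targets=[
    [1, 0, 0, 1, 0],
    [1, 0, 0, 1, 0],
  ],
)

```text
clock: 5.45
position: [513.7, -101.9, 112.0]
ee_rot: [0.146, 0.989, -0.001, -0.002]
contact_force: [-8.9, 1.1, 19.6]
gripper_width: -0.1
grasp_force: 10.1
```

Request:
drive_tool(
  targets=[
    [1, 0, 0, 1, 0],
    [1, 0, 0, 1, 0],
  ],
)

```text
clock: 5.65
position: [513.7, -101.9, 112.0]
ee_rot: [0.146, 0.989, -0.001, -0.001]
contact_force: [-11.2, 2.6, 25.9]
gripper_width: -0.1
grasp_force: 12.8
```

Dot 6 is home at exactly z=112.0. Next is the opposite side, dot 2.

Request:
drive_tool(
  targets=[
    [1, 0, 0, -42, 0],
    [1, 0, 62, -45, 0],
    [1, 0, 124, -45, 0],
    [1, 0, 124, -40, 0],
    [1, 0, 124, -20, 0],
    [1, 0, 124, -14, 0],
    [1, 0, 124, -11, 0],
    [1, 0, 124, -8, 0],
    [1, 0, 124, -6, 0],
    [1, 0, 124, -4, 0],
    [1, 0, 124, -2, 0],
    [1, 0, 124, -2, 0],
  ],
)

```text
clock: 6.85
position: [550.7, 16.5, 113.7]
ee_rot: [0.147, 0.989, 0.0, 0.001]
contact_force: [-5.5, 3.6, 13.2]
gripper_width: 0.4
grasp_force: 6.5
```

Request:
drive_tool(
  targets=[
    [1, 0, 0, 1, 0],
    [1, 0, 0, 1, 0],
  ],
)

```text
clock: 7.05
position: [550.7, 16.5, 113.0]
ee_rot: [0.147, 0.989, 0.0, 0.001]
contact_force: [-7.2, 3.1, 13.5]
gripper_width: 0.3
grasp_force: 7.3
```

Request:
drive_tool(
  targets=[
    [1, 0, 0, 1, 0],
    [1, 0, 0, 2, 0],
    [1, 0, 0, 3, 0],
    [1, 0, 0, 3, 0],
  ],
)

```text
clock: 7.45
position: [550.8, 16.4, 112.2]
ee_rot: [0.147, 0.989, 0.0, 0.001]
contact_force: [-12.6, 3.9, 25.7]
gripper_width: -0.4
grasp_force: 13.1
```

Request:
drive_tool(
  targets=[
    [1, 0, 0, -30, 0],
    [1, -31, -31, -30, 0],
    [1, -62, -62, -30, 0],
    [1, -62, -62, -25, 0],
    [1, -62, -62, -14, 0],
    [1, -62, -62, -11, 0],
    [1, -62, -62, -8, 0],
    [1, -62, -62, -6, 0],
    [1, -62, -62, -4, 0],
    [1, -62, -62, -2, 0],
    [1, -62, -62, -1, 0],
    [1, -62, -62, -1, 0],
  ],
)

```text
clock: 8.65
position: [591.6, -60.2, 112.1]
ee_rot: [0.146, 0.989, -0.0, 0.001]
contact_force: [-9.4, 1.9, 20.3]
gripper_width: 0.0
grasp_force: 9.4
```

Request:
drive_tool(
  targets=[
    [1, 0, 0, 1, 0],
    [1, 0, 0, 1, 0],
  ],
)

```text
clock: 8.85
position: [591.7, -60.2, 112.0]
ee_rot: [0.146, 0.989, -0.0, 0.001]
contact_force: [-10.9, 4.3, 23.2]
gripper_width: -0.3
grasp_force: 11.6
```

Dot 0 is home. Next is dot 4, passing over the rocker.

Request:
drive_tool(
  targets=[
    [1, 0, 0, -45, 0],
    [1, 50, 0, -48, 0],
    [1, 95, 0, -48, 0],
    [1, 124, 0, -48, 0],
    [1, 124, 0, -35, 0],
    [1, 124, 0, -16, 0],
    [1, 124, 0, -12, 0],
    [1, 124, 0, -9, 0],
    [1, 124, 0, -6, 0],
    [1, 124, 0, -4, 0],
    [1, 124, 0, -2, 0],
    [1, 124, 0, -1, 0],
  ],
)

```text
clock: 10.05
position: [474.0, -24.5, 111.9]
ee_rot: [0.146, 0.989, -0.0, 0.001]
contact_force: [-12.7, 4.2, 32.6]
gripper_width: 0.2
grasp_force: 16.5
```

Request:
drive_tool(
  targets=[
    [1, 0, 0, 0, 0],
    [1, 0, 0, 0, 0],
  ],
)

```text
clock: 10.25
position: [473.9, -24.5, 112.0]
ee_rot: [0.147, 0.989, -0.0, 0.001]
contact_force: [-11.1, 3.5, 25.9]
gripper_width: 0.3
grasp_force: 13.2
```

Request:
drive_tool(
  targets=[
    [1, 0, 0, -20, 0],
    [1, -18, -44, -20, 0],
    [1, -18, -44, -18, 0],
    [1, -18, -44, -11, 0],
    [1, -18, -44, -8, 0],
    [1, -18, -44, -6, 0],
    [1, -18, -44, -5, 0],
    [1, -18, -44, -4, 0],
  ],
)

```text
clock: 11.05
position: [477.4, -71.5, 112.2]
ee_rot: [0.147, 0.989, -0.0, -0.0]
contact_force: [-3.9, 2.2, 11.1]
gripper_width: 0.1
grasp_force: 5.5
```

Request:
drive_tool(
  targets=[
    [1, 0, 0, 1, 0],
    [1, 0, 0, 2, 0],
    [1, 0, 0, 2, 0],
  ],
)

```text
clock: 11.35
position: [477.4, -71.5, 112.1]
ee_rot: [0.146, 0.989, -0.0, -0.0]
contact_force: [-7.1, 2.4, 17.0]
gripper_width: 0.2
grasp_force: 8.6
```

Request:
drive_tool(
  targets=[
    [1, 0, 0, 1, 0],
    [1, 0, 0, -20, 0],
    [1, -44, -18, -20, 0],
    [1, -44, -18, -18, 0],
    [1, -44, -18, -8, 0],
    [1, -44, -18, -6, 0],
    [1, -44, -18, -4, 0],
    [1, -44, -18, -2, 0],
    [1, -44, -18, 0, 0],
    [1, -44, -18, 0, 0],
  ],
)

```text
clock: 12.35
position: [513.6, -101.7, 112.1]
ee_rot: [0.147, 0.989, -0.0, -0.0]
contact_force: [-6.7, 3.2, 14.6]
gripper_width: 0.2
grasp_force: 7.5
```

Request:
drive_tool(
  targets=[
    [1, 0, 0, 1, 0],
    [1, 0, 0, 1, 0],
  ],
)

```text
clock: 12.55
position: [513.6, -101.7, 112.1]
ee_rot: [0.146, 0.989, -0.0, -0.0]
contact_force: [-8.0, 3.0, 19.9]
gripper_width: 0.2
grasp_force: 10.1
```

Dot 6 is home. Next is dot 7 (44,−44).

Request:
drive_tool(
  targets=[
    [1, 0, 0, -20, 0],
    [1, -44, 18, -20, 0],
    [1, -44, 18, -18, 0],
    [1, -44, 18, -8, 0],
    [1, -44, 18, -6, 0],
    [1, -44, 18, -4, 0],
    [1, -44, 18, -2, 0],
    [1, -44, 18, -1, 0],
    [1, -44, 18, 0, 0],
    [1, -44, 18, 0, 0],
  ],
)

```text
clock: 13.55
position: [560.0, -97.7, 112.1]
ee_rot: [0.147, 0.989, -0.001, -0.001]
contact_force: [-8.1, 3.3, 19.4]
gripper_width: 0.0
grasp_force: 9.5
```

Request:
drive_tool(
  targets=[
    [1, 0, 0, -20, 0],
    [1, -18, 44, -20, 0],
    [1, -18, 44, -18, 0],
    [1, -18, 44, -8, 0],
    [1, -18, 44, -6, 0],
    [1, -18, 44, -4, 0],
    [1, -18, 44, -2, 0],
    [1, -18, 44, -1, 0],
    [1, -18, 44, 0, 0],
    [1, -18, 44, 0, 0],
  ],
)

```text
clock: 14.55
position: [590.0, -61.4, 112.0]
ee_rot: [0.147, 0.989, -0.001, -0.001]
contact_force: [-10.8, 3.5, 18.7]
gripper_width: 0.2
grasp_force: 9.5
```

Dots 7 and 0 are home. Next are dots 1 and 2.

Request:
drive_tool(
  targets=[
    [1, 0, 0, -20, 0],
    [1, 18, 44, -20, 0],
    [1, 18, 44, -18, 0],
    [1, 18, 44, -8, 0],
    [1, 18, 44, -6, 0],
    [1, 18, 44, -4, 0],
    [1, 18, 44, -2, 0],
    [1, 18, 44, -1, 0],
    [1, 18, 44, 0, 0],
    [1, 18, 44, 0, 0],
  ],
)

```text
clock: 15.55
position: [586.3, -14.6, 112.0]
ee_rot: [0.147, 0.989, -0.001, -0.001]
contact_force: [-10.8, 2.8, 19.8]
gripper_width: 0.2
grasp_force: 10.0
```

Request:
drive_tool(
  targets=[
    [1, 0, 0, -20, 0],
    [1, 44, 18, -20, 0],
    [1, 44, 18, -18, 0],
    [1, 44, 18, -8, 0],
    [1, 44, 18, -6, 0],
    [1, 44, 18, -4, 0],
    [1, 44, 18, -2, 0],
    [1, 44, 18, -1, 0],
    [1, 44, 18, 0, 0],
    [1, 44, 18, 0, 0],
  ],
)

```text
clock: 16.55
position: [550.7, 15.7, 112.0]
ee_rot: [0.147, 0.989, -0.001, -0.0]
contact_force: [-10.0, 1.2, 21.1]
gripper_width: 0.1
grasp_force: 10.7
```

Request:
drive_tool(
  targets=[
    [1, 0, 0, -20, 0],
    [1, 44, -18, -20, 0],
    [1, 44, -18, -18, 0],
    [1, 44, -18, -8, 0],
    [1, 44, -18, -6, 0],
    [1, 44, -18, -4, 0],
    [1, 44, -18, -2, 0],
    [1, 44, -18, -1, 0],
    [1, 44, -18, -1, 0],
  ],
)

```text
clock: 17.45
position: [504.1, 12.0, 112.0]
ee_rot: [0.147, 0.989, -0.001, 0.0]
contact_force: [-7.1, 0.9, 16.6]
gripper_width: 0.2
grasp_force: 8.5
```

Request:
drive_tool(
  targets=[
    [1, 0, 0, -20, 0],
    [1, 18, -44, -20, 0],
    [1, 18, -44, -18, 0],
    [1, 18, -44, -8, 0],
    [1, 18, -44, -6, 0],
    [1, 18, -44, -4, 0],
    [1, 18, -44, -2, 0],
    [1, 18, -44, -1, 0],
    [1, 18, -44, -1, 0],
  ],
)

```text
clock: 18.35
position: [473.8, -24.3, 112.1]
ee_rot: [0.147, 0.989, -0.0, 0.0]
contact_force: [-3.9, 1.4, 11.2]
gripper_width: -0.1
grasp_force: 5.5
```

Request:
drive_tool(
  targets=[
    [1, 0, 0, 1, 0],
    [1, 0, 0, 2, 0],
    [1, 0, 0, 2, 0],
  ],
)

```text
clock: 18.65
position: [473.8, -24.3, 112.0]
ee_rot: [0.146, 0.989, -0.0, 0.0]
contact_force: [-9.2, 2.6, 23.9]
gripper_width: 0.0
grasp_force: 12.0
```

Request:
drive_tool(
  targets=[
    [1, 0, 0, -20, 0],
    [1, -18, -44, -20, 0],
    [1, -18, -44, -18, 0],
    [1, -18, -44, -8, 0],
    [1, -18, -44, -5, 0],
    [1, -18, -44, -3, 0],
    [1, -18, -44, -3, 0],
  ],
)

```text
clock: 19.35
position: [476.7, -71.6, 112.1]
ee_rot: [0.146, 0.989, -0.001, -0.001]
contact_force: [-4.6, -1.6, 9.5]
gripper_width: 0.3
grasp_force: 4.5
```

Request:
drive_tool(
  targets=[
    [1, 0, 0, 2, 0],
    [1, 0, 0, 3, 0],
    [1, 0, 0, 3, 0],
  ],
)

```text
clock: 19.65
position: [476.8, -71.7, 111.9]
ee_rot: [0.146, 0.989, -0.001, -0.001]
contact_force: [-11.5, 2.3, 28.0]
gripper_width: 0.1
grasp_force: 13.9
```

Request:
drive_tool(
  targets=[
    [1, 0, 0, -20, 0],
    [1, -44, -18, -20, 0],
    [1, -44, -18, -18, 0],
    [1, -44, -18, -8, 0],
    [1, -44, -18, -5, 0],
    [1, -44, -18, -3, 0],
    [1, -44, -18, -3, 0],
  ],
)

```text
clock: 20.35
position: [512.8, -101.3, 112.1]
ee_rot: [0.146, 0.989, -0.001, -0.002]
contact_force: [-4.0, 1.5, 8.6]
gripper_width: -0.3
grasp_force: 4.5
```

Request:
drive_tool(
  targets=[
    [1, 0, 0, 2, 0],
    [1, 0, 0, 3, 0],
    [1, 0, 0, 3, 0],
  ],
)

```text
clock: 20.65
position: [512.9, -101.4, 112.0]
ee_rot: [0.146, 0.989, -0.001, -0.001]
contact_force: [-11.1, 4.8, 25.4]
gripper_width: 0.2
grasp_force: 12.5
```

Request:
drive_tool(
  targets=[
    [1, 0, 0, -20, 0],
    [1, -44, 18, -20, 0],
    [1, -44, 18, -18, 0],
    [1, -44, 18, -8, 0],
    [1, -44, 18, -5, 0],
    [1, -44, 18, -3, 0],
    [1, -44, 18, -3, 0],
  ],
)

```text
clock: 21.35
position: [559.8, -97.1, 112.1]
ee_rot: [0.147, 0.989, -0.0, -0.001]
contact_force: [-3.6, 3.1, 8.8]
gripper_width: 0.0
grasp_force: 4.1
```

Request:
drive_tool(
  targets=[
    [1, 0, 0, 2, 0],
    [1, 0, 0, 3, 0],
    [1, 0, 0, 3, 0],
  ],
)

```text
clock: 21.65
position: [559.9, -97.1, 112.0]
ee_rot: [0.146, 0.989, -0.0, -0.001]
contact_force: [-9.4, 5.3, 22.5]
gripper_width: 0.1
grasp_force: 11.0
```

Request:
drive_tool(
  targets=[
    [1, 0, 0, -20, 0],
    [1, -18, 44, -20, 0],
    [1, -18, 44, -18, 0],
    [1, -18, 44, -8, 0],
    [1, -18, 44, -5, 0],
    [1, -18, 44, -3, 0],
    [1, -18, 44, -3, 0],
  ],
)

```text
clock: 22.35
position: [589.6, -61.0, 112.1]
ee_rot: [0.148, 0.989, -0.0, -0.002]
contact_force: [-4.5, 4.1, 9.0]
gripper_width: 0.1
grasp_force: 4.7
```

Request:
drive_tool(
  targets=[
    [1, 0, 0, 2, 0],
    [1, 0, 0, 3, 0],
    [1, 0, 0, 3, 0],
  ],
)

```text
clock: 22.65
position: [589.7, -61.0, 112.0]
ee_rot: [0.147, 0.989, -0.0, -0.001]
contact_force: [-9.2, 7.0, 21.5]
gripper_width: -0.3
grasp_force: 11.1
```

Request:
drive_tool(
  targets=[
    [1, 0, 0, -20, 0],
    [1, 18, 44, -20, 0],
    [1, 18, 44, -18, 0],
    [1, 18, 44, -8, 0],
    [1, 18, 44, -5, 0],
    [1, 18, 44, -3, 0],
    [1, 18, 44, -3, 0],
  ],
)

```text
clock: 23.35
position: [585.7, -14.4, 112.1]
ee_rot: [0.148, 0.989, -0.001, -0.002]
contact_force: [-6.4, 3.9, 11.7]
gripper_width: -0.0
grasp_force: 5.5
```

Request:
drive_tool(
  targets=[
    [1, 0, 0, 2, 0],
    [1, 0, 0, 3, 0],
    [1, 0, 0, 3, 0],
  ],
)

```text
clock: 23.65
position: [585.7, -14.4, 112.0]
ee_rot: [0.147, 0.989, -0.001, -0.001]
contact_force: [-12.5, 5.5, 24.7]
gripper_width: -0.0
grasp_force: 12.0
```

Request:
drive_tool(
  targets=[
    [1, 0, 0, -20, 0],
    [1, 44, 18, -20, 0],
    [1, 44, 18, -18, 0],
    [1, 44, 18, -8, 0],
    [1, 44, 18, -5, 0],
    [1, 44, 18, -3, 0],
    [1, 44, 18, -3, 0],
  ],
)

```text
clock: 24.35
position: [549.8, 15.5, 112.1]
ee_rot: [0.148, 0.989, -0.001, -0.002]
contact_force: [-6.9, 1.3, 11.8]
gripper_width: -0.1
grasp_force: 5.7
```

Request:
drive_tool(
  targets=[
    [1, 0, 0, 2, 0],
    [1, 0, 0, 3, 0],
    [1, 0, 0, 3, 0],
  ],
)

```text
clock: 24.65
position: [549.9, 15.5, 112.0]
ee_rot: [0.147, 0.989, -0.001, -0.001]
contact_force: [-12.3, 3.4, 26.3]
gripper_width: 0.1
grasp_force: 13.1
```

Request:
drive_tool(
  targets=[
    [1, 0, 0, -20, 0],
    [1, 44, -18, -20, 0],
    [1, 44, -18, -18, 0],
    [1, 44, -18, -8, 0],
    [1, 44, -18, -5, 0],
    [1, 44, -18, -3, 0],
    [1, 44, -18, -3, 0],
  ],
)

```text
clock: 25.35
position: [503.4, 11.6, 112.1]
ee_rot: [0.147, 0.989, -0.001, -0.001]
contact_force: [-5.7, -0.1, 11.2]
gripper_width: -0.0
grasp_force: 5.3
```

Request:
drive_tool(
  targets=[
    [1, 0, 0, 1, 0],
    [1, 0, 0, 2, 0],
    [1, 0, 0, 2, 0],
  ],
)

```text
clock: 25.65
position: [503.5, 11.6, 112.0]
ee_rot: [0.147, 0.989, -0.001, -0.001]
contact_force: [-10.6, 0.6, 22.0]
gripper_width: -0.3
grasp_force: 11.0
```

The lid is home all round: every dot reads 112.0–112.1 mm under both light and firm touch. Now the white end.

Request:
drive_tool(
  targets=[
    [1, 0, 0, -45, 0],
    [1, -14, -44, -45, 0],
    [1, -14, -44, -45, 0],
    [1, -14, -44, -32, 0],
    [1, -14, -44, -28, 0],
    [1, -14, -44, -25, 0],
    [1, -14, -44, -22, 0],
    [1, -14, -44, -19, 0],
    [1, -14, -44, -16, 0],
    [1, -14, -44, -15, 0],
  ],
)

```text
clock: 26.65
position: [503.7, -33.8, 124.5]
ee_rot: [0.147, 0.989, 0.0, -0.0]
contact_force: [-2.2, 1.1, 2.5]
gripper_width: 0.1
grasp_force: 1.6
```

Request:
drive_tool(
  targets=[
    [1, 0, 0, 1, 0],
    [1, 0, 0, 2, 0],
  ],
)

```text
clock: 26.85
position: [503.8, -33.9, 123.0]
ee_rot: [0.147, 0.989, 0.0, 0.0]
contact_force: [-4.7, 1.8, 9.0]
gripper_width: 0.0
grasp_force: 5.0
```

Request:
drive_tool(
  targets=[
    [1, 0, 0, 1, 0],
    [1, 0, 0, 1, 0],
  ],
)

```text
clock: 27.05
position: [503.8, -33.9, 122.9]
ee_rot: [0.147, 0.989, -0.0, 0.0]
contact_force: [-5.3, 1.8, 8.6]
gripper_width: -0.2
grasp_force: 5.3
```

Request:
drive_tool(
  targets=[
    [1, 0, 0, 1, 0],
    [1, 0, 0, 2, 0],
    [1, 0, 0, 2, 0],
  ],
)

```text
clock: 27.35
position: [503.9, -33.9, 122.5]
ee_rot: [0.147, 0.989, -0.0, 0.001]
contact_force: [-9.1, 3.5, 19.2]
gripper_width: 0.1
grasp_force: 10.4
```

Request:
drive_tool(
  targets=[
    [1, 0, 0, -50, 0],
    [1, 0, 0, -100, 0],
    [1, 100, 0, -110, 0],
    [1, 100, 0, -110, 0],
    [1, 100, 0, -110, 0],
  ],
)

```text
clock: 27.85
position: [404.2, -4.6, 230.4]
ee_rot: [0.146, 0.989, 0.001, 0.001]
contact_force: [1.3, 0.0, 0.0]
gripper_width: 0.3
grasp_force: 0.0
```

```bash
python3 - <<'E'
from h import *
np.set_printoptions(precision=2,suppress=True)
t=arm.get_image('top');s=arm.get_image('scene');w=arm.get_image('wrist')
p,n,e=fit(t,s,(532.8,-42.3,112,-.296,0,0));print(p,n,e,model(p)[:,2])
a=cv2.resize(t[215:345,310:480],None,fx=2.3,fy=2.3);b=cv2.resize(s[185:315,190:390],None,fx=2,fy=2.3)
c=np.hstack([a,b]);cv2.imwrite('pics/end.png',cv2.resize(c,(791,300)));cv2.imwrite('pics/w2.png',w)
E
```

```text
[532.94 -42.55 114.13  -0.29  -0.    -0.01] [6, 8] 0.267164614592495 [114.44 114.31 114.07 113.86 113.81 113.95 114.19 114.39]
```

View pics/end.png

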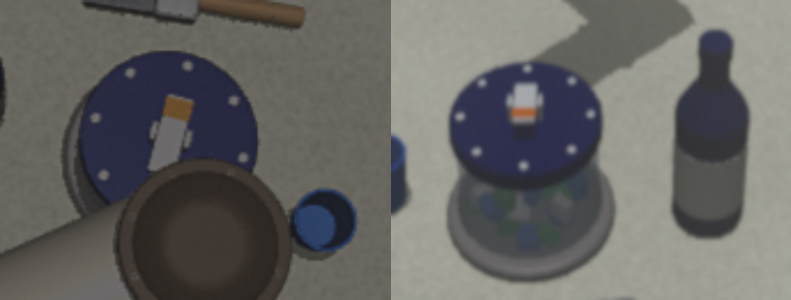

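View pics/w2.png

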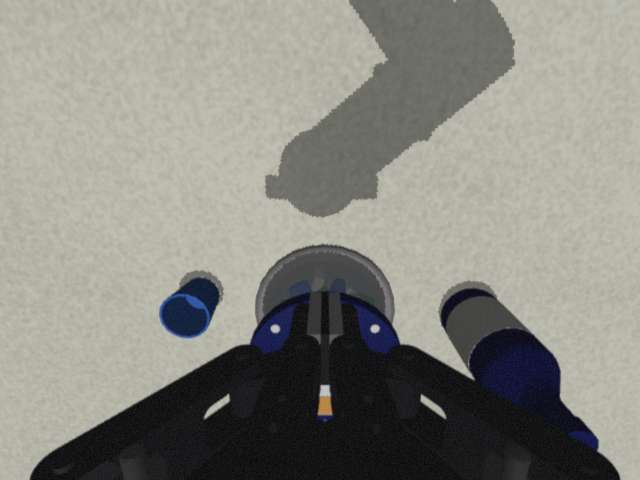

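The last views show the lid level and low on the shoulder, with no orange band, the orange vent end raised and the neighbours undisturbed. A feather touch at dot 0 will confirm that closing the vent didn't lift that side.

Request:
drive_tool(
  targets=[
    [1, -50, 0, 20, 0],
    [1, -100, 0, 40, 0],
    [1, -150, 0, 60, 0],
    [1, -196, 0, 75, 0],
    [1, -196, 0, 95, 0],
    [1, -196, 0, 110, 0],
    [1, -196, 0, 114, 0],
    [1, -196, 0, 116, 0],
    [1, -196, 0, 117, 0],
  ],
)

```text
clock: 28.9
position: [596.1, -62.1, 112.8]
ee_rot: [0.147, 0.989, 0.0, 0.0]
contact_force: [0.4, -0.1, -0.7]
gripper_width: -0.3
grasp_force: 0.0
```

Request:
drive_tool(
  targets=[
    [1, 0, 0, 1, 0],
    [1, 0, 0, 1, 0],
  ],
)

```text
clock: 29.1
position: [595.8, -61.8, 112.5]
ee_rot: [0.147, 0.989, 0.0, 0.001]
contact_force: [-1.6, -0.3, 0.7]
gripper_width: -0.2
grasp_force: 0.0
```

Request:
drive_tool(
  targets=[
    [1, 0, 0, 0.5, 0],
    [1, 0, 0, 0.5, 0],
  ],
)

```text
clock: 29.3
position: [595.9, -61.9, 112.2]
ee_rot: [0.147, 0.989, 0.0, 0.001]
contact_force: [-1.0, -0.6, 3.9]
gripper_width: -0.0
grasp_force: 1.6
```

Request:
drive_tool(
  targets=[
    [1, 0, 0, -50, 0],
    [1, 0, 0, -100, 0],
    [1, 0, 0, -100, 0],
  ],
)

```text
clock: 29.6
position: [600.1, -62.2, 219.8]
ee_rot: [0.147, 0.989, 0.001, 0.008]
contact_force: [1.2, -0.2, 0.8]
gripper_width: 0.0
grasp_force: 0.0
```

Contact came at 112.2, so dot 0 is home. Handing in.

```bash
python3 -c "
from bench import arm
print(arm.job_done())"
```

```text
the job is handed in; nothing more can be done
None
```

The tub is closed and handed in at about 29.6 s: I opened the vent, pressed all eight rim dots home (112.0 mm, highest force read 32.6 N), then closed the vent; the final pictures showed the bottle and cup undisturbed, and the brush was only partly in view.

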